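# Seat the strainer, free the catch and hold the test valve open

### The job

First seat the stainless trap strainer flange down and flat in the round pocket of the dark steel test seat, and let go of it. Then flip the yellow safety catch all the way over, away from the red lever, and only after that pull the red lever towards the robot to its stop against its spring, and finish while still holding it open there. Leave the other things on the ledge where they are.

Things in the scene. Friction and masses are not known exactly. Their poses are not given: they have to be found in the camera images.
- strainer: Stainless trap strainer, loose, 0.13 to 0.25 kg: a round flange 54 mm in diameter and 6 mm thick at the bottom, with an upright perforated cylinder 38 mm in diameter above it, 66 mm tall in all. Origin: centre of the flange's underside, z up through the cylinder. It starts upright on the ledge, flange down.
- seat: Test seat, fixed: dark steel block 100 x 100 x 20 mm with a round pocket 59 mm in diameter and 12 mm deep in the middle of its top, with a copper-coloured floor. Origin: centre of its underside, on the ledge.
- seat_floor (a point): Centre of the pocket's floor, 8 mm above the ledge; the strainer's origin belongs here. z up.
- stand: Valve stand, fixed: base plates 12 mm thick, two grey cheeks 73 mm high carrying the lever's pivot, a bronze valve low behind them (to 89 mm high). Origin: on the ledge, straight below the lever's pivot (which is 50 mm up). Its x axis points away from the robot along the lever's swing, y to the left along the pivot axis, z up. It is turned by up to 0.2 rad.
- lever (a joint): Red lever, rad: 0 = closed, leaning 0.3 rad from upright towards the stand's +x; grows as the top comes towards the robot (stand's -x); stop at 0.65. A spring drives it back to 0: about 3 N at the hand grip near 0 and 7 N at the stop. With the catch on, it is blocked after about 0.1 rad.
- lever_grip (a point): Centre of the lever's round crossbar hand grip (28 mm diameter, 100 mm long, along the stand's y), 180 mm from the pivot, about 222 mm above the ledge. The stem below it is 12 mm thick along the swing and 16 mm wide.
- catch (a joint): Yellow safety catch, rad: about 0 (to 0.12) = on, its tongue level across the robot side of the lever's stem; grows as its thumb tab goes over to the stand's -y and the tongue swings up; end stop at 1.7. It turns about a spindle along the stand's x, 100 mm above the ledge; friction of 0.08 N m keeps it where it is left. From about 1.3 rad it is fully over.
- catch_hinge (a point): Point on the catch's spindle at the thumb tab; in the stand's frame 95 mm towards the robot, 65 mm to -y, 100 mm up.
- catch_tab (a point): Top end of the catch's thumb tab, 77.5 mm from the spindle. The tab is a yellow plate 30 mm wide (stand's x) and 8 mm thick; it stands upright from the spindle when the catch is on. Pushed on its +y side towards -y and then down, it flips over.
- snubber: Bystander: brass gauge snubber standing upright, 32 mm in diameter, 54 mm tall. Origin: centre of its underside.
- coupler: Bystander: zinc pipe coupler, a tube 42 mm in diameter, 42 mm tall, standing. Origin: centre of its underside.
- rod: Bystander: steel sounding rod with black rubber ends, 300 mm long, 18 mm thick, lying along its x. Origin: its middle, on the ledge.
- wrench: Bystander: wrench 180 mm long, lying. Origin: its middle, on the ledge.
- trap: Bystander: spare cast steam trap, 76 mm in diameter, 75 mm tall, with a pipe stub 120 mm long through it. Origin: centre of its underside.
There are look-alikes about, which are no part of the job. Several things have the shape of the strainer; the one meant has the colours described above. Of the things shaped like the seat, the steel one is meant.

How it is judged:
By the outcome, as a careful person would: the job done as asked, in the order asked, and still so for the second after the job is handed in, while the arm keeps its last pose, push and grip.
It also fails if it takes over 67 s, if anything falls off the work surface, if the arm or the gripper's body presses on something with over 40 N, if the wrist force passes 120 N, or if a joint passes its speed limit or range.

### The arm

A 6-joint arm with a two-finger parallel gripper is mounted at the origin on the work surface. World frame = base frame: x ahead of the robot, y to its left, z up, the work surface at z = 0. Lengths are in m, angles in rad, forces in N, time in s.
With the tool pointing down it reaches from about 0.35 to 0.975 m from the base axis. Payload 4.9 kg.
Tool frame: the origin (TCP) lies midway between the tips of the shut fingers; the grasp point (between the pads) lies 19 mm behind it; z points along the fingers, y is the direction in which the jaws open and shut (so a half turn about z gives the same grasp; the last joint's range is limited). The gripper opens to 85 mm and grips with 20 to 120 N. Pads are 22 mm wide; open, the fingers measure 114 mm over their backs; the gripper's body (76 mm by 85 mm) begins 54 mm behind the grasp point. The pads swing forward as they close: fully open they stand 13 mm farther back than shut.
Start: joints at [-1.296, 0.053, 1.613, -0, 1.476, -0.119], TCP at [0.24, -0.577, 0.231] pointing down, gripper open.
Joint ranges: [-3.01, 3.01], [-1.01, 2.22], [0.06, 2.58], [-1.02, 4.17], [0.09, 2.62], [-3.14, 3.14]. Speed limits (rad/s): [2.57, 2.57, 3.14, 3.14, 3.14, 3.14].

### API

Orientations are given as a rotation vector (axis times angle).
In Python, from station import ctrl gives the robot as it stands.
- The arm moves only by the tool apply_moves, never from a script. Its argument "rows" is a list of rows, each a list of 6 numbers: the shift along the tool's x, y, z in cm, then the turn, a rotation vector about the tool's x, y, z in units of 5 degrees (1.0 is 5 degrees). In form: [[x, y, z, rx, ry, rz], ...]. A call has 1 to 20 rows; each row is the pose to reach, as a shift and turn from the pose measured when the call began, along the tool's axes at that moment; what a row does not reach only later rows make up. A row lasts 1/10 s, in which the tool goes at most 50 mm and 8.59 degrees, less where a joint would pass 70% of its speed; a pose out of reach is approached as far as the arm can. A call with a gripper value outside its range is refused whole. "grip" is the closure, from 0 (fully open) to 1 (shut), set as the call begins (left out, the last holds). The fingers move at their own pace and stop on an object; "squeeze" is the grip in N (left out, the last holds). Time passes only in rows, so rows that repeat a pose let the fingers close. It gives the time, the measured TCP pose, the force and the opening at its end, in the units of the state.
- ctrl.get_obs(): the state, without advancing time (a new reading comes with each control period).
- ctrl.get_image(name): name is "scene" or "top"; returns a dict with "color" (480x640x3 uint8, blue, green, red), "mtx" (3x3 intrinsics, pixels), "rvec" (rotation vector, rad) and "tvec" (3), from world to camera coordinates, as OpenCV has them. Camera axes: x right, y down, z forward; pixel columns grow to the right and rows downward; lengths in m; the calibration is good to about 2 mm. A picture is of the moment at which its call begins. There is no depth.
- ctrl.finish_job(): hands the job in, once; it reports no verdict.
The state is a dict: "t": time; "q": joint angles; "dq": joint speeds; "effort": joint torques, N m; "tool_pos": TCP position; "tool_rot": TCP orientation; "contact_force": force on the tool from outside, world axes, zero at the start; "wrist_torque": the same for the moment, N m; "opening": finger opening in m.
Only numpy, scipy, OpenCV 4.12 (cv2) and the standard library are available. Lean on these libraries where they do the work, as an engineer would, in place of code of your own. Each camera call takes 0.05 s, during which the arm holds its last target.

## Working session

There is one attempt and no reset: what is moved stays moved. The work goes in short steps, Python scripts to look and compute and a tool call to move; the robot and the scene stay as the last step left them, time stands still between calls to the robot, and variables do not carry over. Pictures are saved under pics/ and viewed, and the job is handed in when it is done.

Besides the shell and the picture viewer there is one more tool, called after "Emit:" as name(argument=value, ...), one argument or row to a line, values as JSON. apply_moves: Moves the arm, as the interface text tells. Its arguments: {"type":"object","properties":{"rows":{"type":"array","items":{"type":"array","items":{"type":"number"}}},"grip":{"type":"number"},"squeeze":{"type":"number"}},"required":["rows"]}

```bash
ls; mkdir -p pics; python3 - <<'E'
from station import ctrl
import cv2
o=ctrl.get_obs(); print(o)
for n in("scene","top"):
    d=ctrl.get_image(n); cv2.imwrite(f"pics/{n}0.png",d["color"]); print(n,d["mtx"],d["rvec"],d["tvec"])
E
```

```text
pics
{'t': 0.0, 'q': array([-1.29603401e+00,  5.33607048e-02,  1.61427449e+00,  2.37144688e-05,
        1.47601252e+00, -1.18980926e-01]), 'dq': array([ 0.00182372,  0.00124447,  0.00119527, -0.00227724, -0.00172159,
       -0.00047049]), 'effort': array([ 1.62803288e-03, -3.93684518e+01, -3.70173132e+01, -7.60825259e-06,
        7.10872919e-03, -9.52325706e-06]), 'tool_pos': array([ 0.23962877, -0.57656892,  0.23007229]), 'tool_rot': array([-3.07889706e+00, -6.14098286e-01,  2.14076759e-04]), 'contact_force': array([-0.63006903,  0.01446157, -0.90775216]), 'wrist_torque': array([-0.02410037, -0.02955969,  0.00436959]), 'opening': 0.08534462695152904}
scene [[443.01806192   0.         322.2293952 ]
 [  0.         443.01806192 239.3661956 ]
 [  0.           0.           1.        ]] [ 1.45183145  1.90537949 -0.96535619] [ 0.12288995 -0.15866419  1.53551896]
top [[486.38838784   0.         322.74872927]
 [  0.         486.38838784 235.29049775]
 [  0.           0.           1.        ]] [ 2.17246791 -2.16169306  0.10155883] [-0.01114966  0.4902323   1.21472207]
```

View pics/scene0.png

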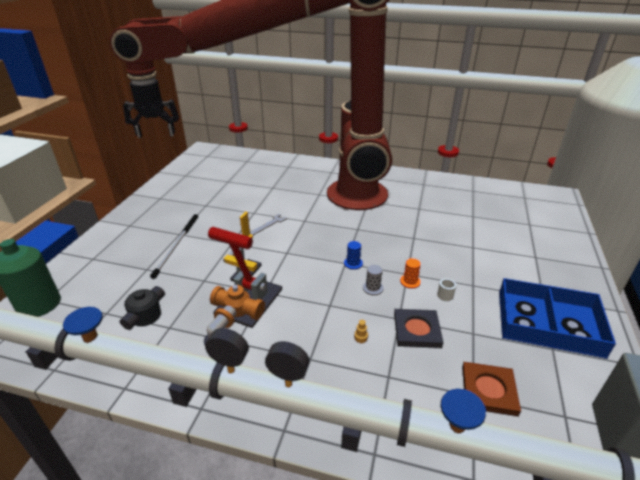

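View pics/top0.png

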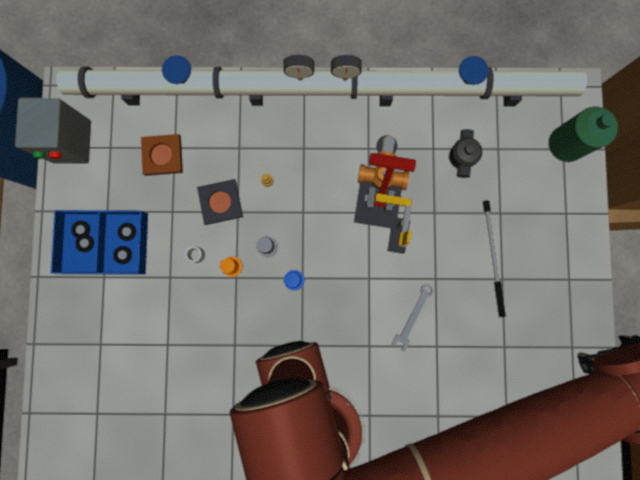

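Strainer-shaped things, as scene pixel / top pixel: grey (374,279) / (266,245), blue (354,255) / (293,280) and orange (411,273) / (231,266). The grey one matches the stainless strainer. Seat-shaped things: dark steel (417,327) / (220,201) and brown-red (490,387) / (161,155). I choose the dark steel one. Next I'll check both choices in close crops.

```bash
python3 - <<'E'
import cv2,numpy as np
t=cv2.imread("pics/top0.png");s=cv2.imread("pics/scene0.png")
def c(im,x0,y0,w,h,k):return cv2.resize(im[y0:y0+h,x0:x0+w],None,fx=k,fy=k,interpolation=cv2.INTER_CUBIC)
cv2.imwrite("pics/c1.png",c(t,180,170,130,130,4.5))
cv2.imwrite("pics/c2.png",c(s,330,230,130,120,5))
cv2.imwrite("pics/c3.png",c(t,340,130,90,130,4.5))
cv2.imwrite("pics/c4.png",c(s,195,200,100,135,4.4))
E
```

```text
(no output)
```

View pics/c1.png

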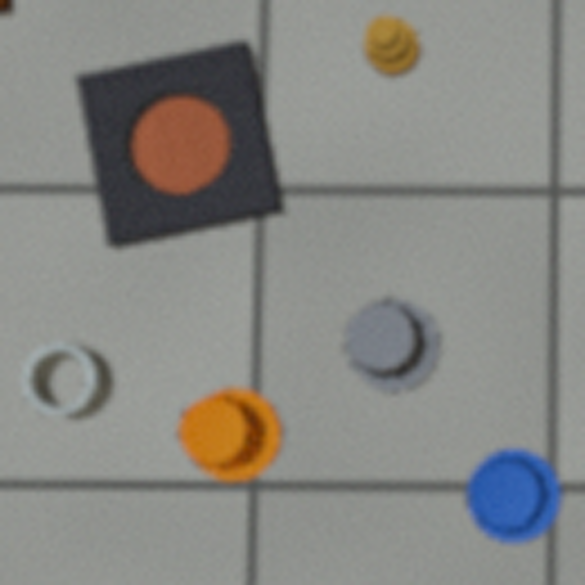

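View pics/c2.png

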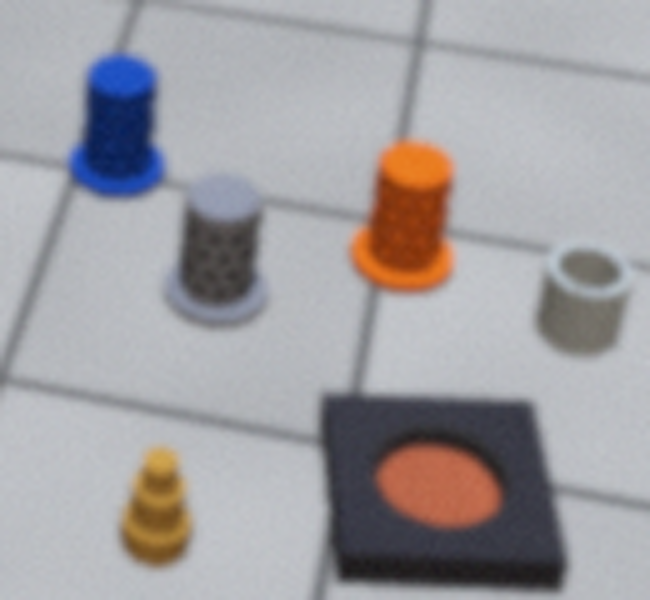

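View pics/c3.png

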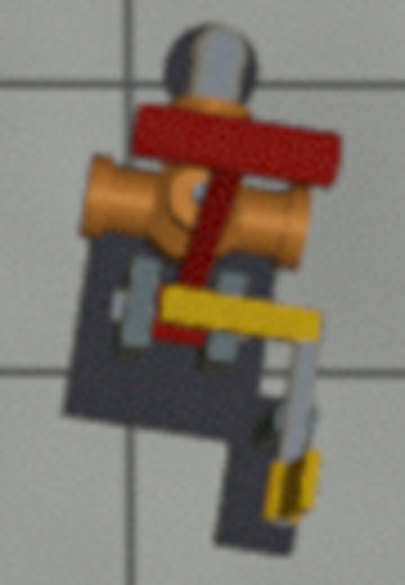

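View pics/c4.png

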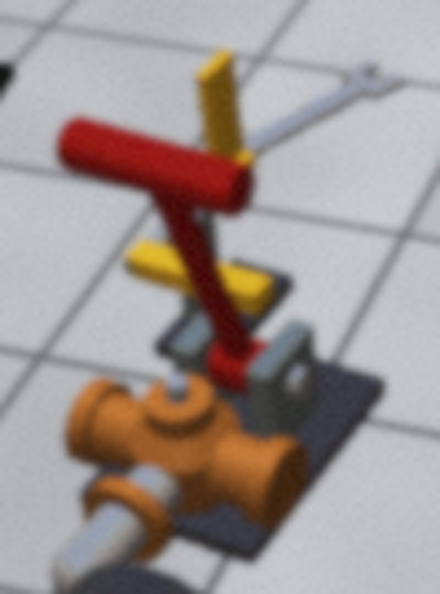

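The grey perforated strainer and the dark steel seat are confirmed. Next I'll triangulate and fit.

```bash
cat > h.py <<'E'
import numpy as np,cv2
from scipy.optimize import least_squares
from scipy.spatial.transform import Rotation as R
K={'s':np.array([[443.018,0,322.2294],[0,443.018,239.3662],[0,0,1]]),'t':np.array([[486.3884,0,322.7487],[0,486.3884,235.2905],[0,0,1]])}
E={'s':([1.45183145,1.90537949,-0.96535619],[0.12288995,-0.15866419,1.53551896]),'t':([2.17246791,-2.16169306,0.10155883],[-0.01114966,0.4902323,1.21472207])}
def proj(c,P):
    return cv2.projectPoints(np.array(P,float).reshape(-1,3),np.array(E[c][0]),np.array(E[c][1]),K[c],None)[0].reshape(-1,2)
def onz(c,uv,z):
    Rm=cv2.Rodrigues(np.array(E[c][0]))[0];C=-Rm.T@np.array(E[c][1])
    d=Rm.T@np.linalg.inv(K[c])@np.array([uv[0],uv[1],1]);return C+d*(z-C[2])/d[2]
C1=lambda x,y:(180+x/4.5,170+y/4.5);C2=lambda x,y:(330+x/5,230+y/5)
C3=lambda x,y:(340+x/4.5,130+y/4.5);C4=lambda x,y:(195+x/4.4,200+y/4.4)
E
python3 - <<'E'
from h import *
np.set_printoptions(precision=4,suppress=True)
print("str top",onz('t',C1(383,340),.066),onz('s',C2(226,198),.066))
print("str fl",onz('t',C1(393,345),.006),onz('s',C2(216,290),.006))
print("seat top",onz('t',C1(181,143.75),.02), np.mean([onz('s',C2(*p),.02) for p in[(322,397),(533,405),(565,557),(340,568)]],0))
print("floor",onz('t',C1(181,145),.008),onz('s',C2(440,483),.008))
for c,f,ps in(('t',C1,[(80,77),(246,42),(283,210),(115,246)]),('s',C2,[(322,397),(533,405),(565,557),(340,568)])):
    q=np.array([onz(c,f(*p),.02)for p in ps]);print(np.linalg.norm(np.roll(q,-1,0)-q,axis=1))
def st(p,P):
    return R.from_rotvec([0,0,p[2]]).apply(P)+[p[0],p[1],0]
g=.18*np.array([np.sin(.3),0,np.cos(.3)])+[0,0,.05]
M=[('t',C3(136,128),g+[0,.05,0]),('t',C3(337,160),g-[0,.05,0]),('s',C4(237,188),g+[0,.05,0]),('s',C4(75,142),g-[0,.05,0])]
a=.0
T=[('t',C3(305,475),[-.095,-.065,.1775]),('s',C4(215,66),[-.095,-.065,.1775])]
def res(p):
    return np.concatenate([proj(c,st(p,P))[0]-uv for c,uv,P in M+T])
r=least_squares(res,[.7,-.1,0]);print(r.x,r.fun.reshape(-1,2))
p=r.x
for n,P in(('grip',g),('hinge',[-.095,-.065,.1]),('tab',[-.095,-.065,.1775])):
    w=st(p,P)[0] if np.ndim(st(p,P))>1 else st(p,P);print(n,w,np.hypot(*w[:2]))
for n,f in(('coup',C1(62,378)),('snub',C1(392,45)),('orange',C1(235,435)),('blue',C1(513,495))):print(n,onz('t',f,.04))
E
```

```text
str top [0.4601 0.1326 0.066 ] [0.4675 0.1371 0.066 ]
str fl [0.462  0.1343 0.006 ] [0.4695 0.1367 0.006 ]
seat top [0.5759 0.2561 0.02  ] [0.5835 0.2593 0.02  ]
floor [0.5772 0.2587 0.008 ] [0.5746 0.2602 0.008 ]
[0.0973 0.1002 0.0978 0.1004]
[0.0997 0.0932 0.1004 0.1047]
[ 0.5792 -0.1512 -0.1659] [[-0.7612 -0.528 ]
 [ 0.1145 -0.0206]
 [ 0.869   0.5334]
 [-1.5353 -0.6293]
 [ 0.1483  0.1937]
 [ 0.2805 -1.2577]]
grip [ 0.6317 -0.16    0.222 ] 0.6516208196848006
hinge [ 0.4748 -0.1996  0.1   ] 0.5150394788675189
tab [ 0.4748 -0.1996  0.1775] 0.5150394788675189
coup [0.44   0.3147 0.04  ]
snub [0.6296 0.1336 0.04  ]
orange [0.4088 0.2173 0.04  ]
blue [0.3763 0.0623 0.04  ]
```

```bash
cat >> h.py <<'E'
def go(pos,psi=None,Rt=None):
    from station import ctrl
    o=ctrl.get_obs();R0=R.from_rotvec(o['tool_rot'])
    if Rt is None: Rt=R.from_rotvec([0,0,psi])*R.from_rotvec([np.pi,0,0])
    s=R0.inv().apply(np.array(pos)-o['tool_pos'])*100
    r=np.degrees((R0.inv()*Rt).as_rotvec())/5
    print("row",np.round(np.r_[s,r],2).tolist(),"dist",np.linalg.norm(s),"deg",np.linalg.norm(r)*5)
E
python3 -c "
from h import *
go([.463,.134,.30],1.571)
print(np.linalg.norm(0))"
```

```text
row [47.89, -57.07, -6.86, -0.02, -0.02, -13.49] dist 74.81547216996337 deg 67.45030455306386
0.0
```

Emit:
apply_moves(
  rows=[
    [47.9,-57.1,-6.9,0,0,-13.5],
    [47.9,-57.1,-6.9,0,0,-13.5],
    [47.9,-57.1,-6.9,0,0,-13.5],
    [47.9,-57.1,-6.9,0,0,-13.5],
    [47.9,-57.1,-6.9,0,0,-13.5],
    [47.9,-57.1,-6.9,0,0,-13.5],
    [47.9,-57.1,-6.9,0,0,-13.5],
    [47.9,-57.1,-6.9,0,0,-13.5],
    [47.9,-57.1,-6.9,0,0,-13.5],
    [47.9,-57.1,-6.9,0,0,-13.5],
    [47.9,-57.1,-6.9,0,0,-13.5],
    [47.9,-57.1,-6.9,0,0,-13.5],
    [47.9,-57.1,-6.9,0,0,-13.5],
    [47.9,-57.1,-6.9,0,0,-13.5],
    [47.9,-57.1,-6.9,0,0,-13.5],
    [47.9,-57.1,-6.9,0,0,-13.5],
    [47.9,-57.1,-6.9,0,0,-13.5],
    [47.9,-57.1,-6.9,0,0,-13.5],
  ],
  grip=0.1,
)

```text
t: 1.9
tool_pos: [0.4626, 0.1337, 0.2998]
tool_rot: [-2.22, -2.22, 0.0]
contact_force: [0.2, -0.4, -0.2]
opening: 0.0769
```

```bash
python3 -c "
from h import *
from station import ctrl
o=ctrl.get_obs();print(o['t'],o['tool_pos'],o['q'],o['opening'])
go([.463,.134,.12],1.571)
go([.463,.134,.026],1.571)
"
```

```text
1.9 [0.46261742 0.13365066 0.29977281] [ 1.25688508e-01 -3.29907492e-01  1.84587519e+00  1.44647481e-03
  1.62695254e+00  1.25456733e-01] 0.0768585007554633
row [0.01, 0.07, 17.98, -0.02, -0.01, 0.0] dist 17.977355982871803 deg 0.11256930979107509
row [0.0, 0.08, 27.38, -0.02, -0.01, 0.0] dist 27.377330351458852 deg 0.11256930979107509
```

Emit:
apply_moves(
  rows=[
    [0,0,5,0,0,0],
    [0,0,10,0,0,0],
    [0,0,15,0,0,0],
    [0,0,19,0,0,0],
    [0,0,19,0,0,0],
    [0,0,19,0,0,0],
  ],
)

```text
t: 2.5
tool_pos: [0.4623, 0.1328, 0.1102]
tool_rot: [-2.222, -2.218, 0.001]
contact_force: [0.9, 0.5, 0.6]
opening: 0.0768
```

```bash
cat >> h.py <<'E'
def shot(c,name,x0=0,y0=0,w=640,h=480,k=1):
    from station import ctrl
    im=ctrl.get_image({'s':'scene','t':'top'}[c])['color']
    cv2.imwrite('pics/'+name,cv2.resize(im[y0:y0+h,x0:x0+w],None,fx=k,fy=k,interpolation=cv2.INTER_CUBIC));return im
E
python3 -c "
from h import *
shot('s','a1.png',310,180,150,120,5)
"
```

```text
(no output)
```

View pics/a1.png

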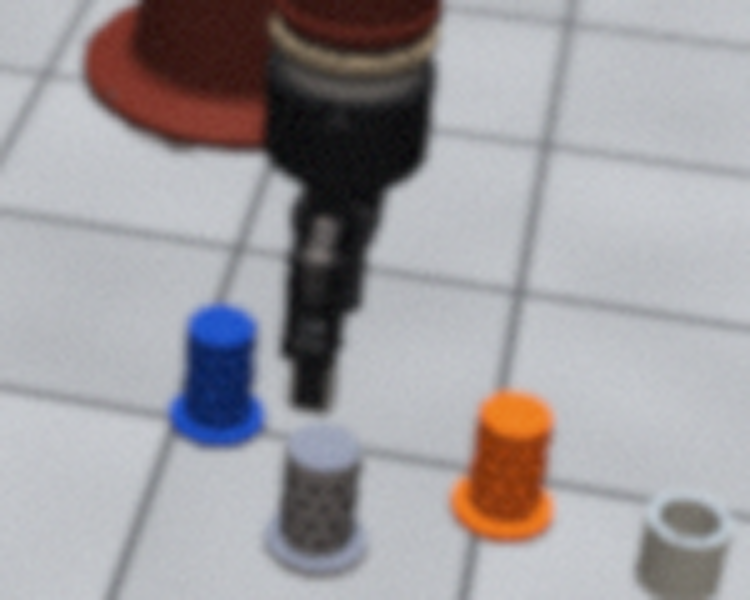

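Finger tip at crop (312,405), directly above the strainer's top at (323,448), and neither finger is over the blue or orange one. Descending.

Emit:
apply_moves(
  rows=[
    [0,0.1,4,0,0,0],
    [0,0.1,7,0,0,0],
    [0,0.1,8.4,0,0,0],
    [0,0.1,8.4,0,0,0],
    [0,0.1,8.4,0,0,0],
  ],
)

```text
t: 3.05
tool_pos: [0.4669, 0.1335, 0.0305]
tool_rot: [2.221, 2.218, 0.008]
contact_force: [-0.2, 0.2, 0.9]
opening: 0.077
```

Emit:
apply_moves(
  rows=[
    [0,0,0,0,0,0],
    [0,0,0,0,0,0],
    [0,0,0,0,0,0],
    [0,0,0,0,0,0],
    [0,0,0,0,0,0],
    [0,0,0,0,0,0],
  ],
  grip=0.8,
  squeeze=20,
)

```text
t: 3.65
tool_pos: [0.4679, 0.1337, 0.0321]
tool_rot: [2.221, 2.218, 0.011]
contact_force: [-0.7, -0.0, 6.1]
opening: 0.0374
```

```bash
python3 -c "
from h import *
from station import ctrl
o=ctrl.get_obs();print(o['t'],o['tool_pos'],o['q'],o['dq'],o['opening'],o['contact_force'],o['wrist_torque'])
shot('s','a2.png',310,180,150,120,5)
"
```

```text
3.65 [0.46788034 0.13371758 0.03205685] [ 1.24441206e-01 -6.68110231e-02  2.08847764e+00  1.63620335e-03
  1.11249901e+00  1.25093314e-01] [ 1.16485462e-03  7.12555301e-05  3.08297191e-04  1.30224931e-03
  9.10458911e-04 -1.26083729e-04] 0.03742505914708507 [-0.67093624 -0.01546999  6.14650844] [-0.02048059  0.45145975  0.0073101 ]
```

View pics/a2.png

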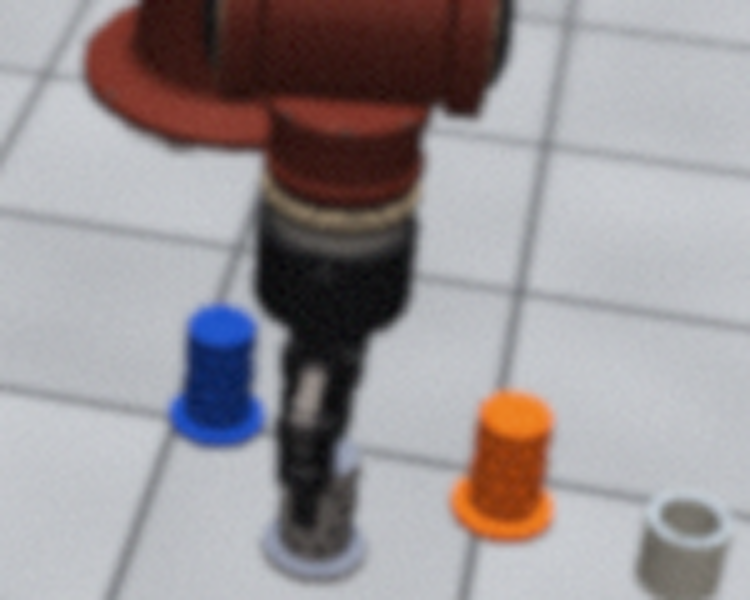

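Finger at crop (308,500), flange centre at (315,548): the strainer sits about 3 mm off to +y. I'll regrip with the jaws turned 90° so that it's centred both ways.

```bash
python3 -c "
from h import *
go([.468,.136,.03],0.0)
"
```

```text
row [0.23, 0.01, 0.21, 0.04, -0.09, 17.98] dist 0.3064689885884564 deg 89.92463010855238
```

Emit:
apply_moves(
  rows=[
    [0,0,0,0,0,0],
    [0,0,0,0,0,0],
    [0,0,0,0,0,0],
    [0,0,0,0,0,0],
  ],
  grip=0.2,
)

```text
t: 4.1
tool_pos: [0.4676, 0.1337, 0.0318]
tool_rot: [2.221, 2.218, 0.01]
contact_force: [-0.1, -1.0, -0.2]
opening: 0.0682
```

Emit:
apply_moves(
  rows=[
    [0.2,0,0,0,0,18],
    [0.2,0,0,0,0,18],
    [0.2,0,0,0,0,18],
    [0.2,0,0,0,0,18],
    [0.2,0,0,0,0,18],
    [0.2,0,0,0,0,18],
    [0.2,0,0,0,0,18],
    [0.2,0,0,0,0,18],
    [0.2,0,0,0,0,18],
    [0.2,0,0,0,0,18],
    [0.2,0,0,0,0,18],
    [0.2,0,0,0,0,18],
    [0.2,0,0,0,0,18],
  ],
)

```text
t: 5.4
tool_pos: [0.4675, 0.1357, 0.0316]
tool_rot: [-3.139, -0.0, -0.01]
contact_force: [-0.1, 0.8, -0.9]
opening: 0.0681
```

```bash
python3 -c "
from h import *
from station import ctrl
print(ctrl.get_obs()['q'])
go([.468,.1355,.028],0.0)
"
```

```text
[ 1.28587209e-01 -6.51038727e-02  2.08776040e+00  1.58009652e-03
  1.11226841e+00  1.69848112e+00]
row [0.05, 0.02, 0.36, -0.03, -0.07, 0.0] dist 0.3641247967532799 deg 0.39077094799494927
```

Emit:
apply_moves(
  rows=[
    [0,0,0.4,0,-0.07,0],
    [0,0,0.4,0,-0.07,0],
  ],
)

```text
t: 5.6
tool_pos: [0.4671, 0.1356, 0.0269]
tool_rot: [-3.14, -0.001, 0.002]
contact_force: [-0.6, 0.3, -0.0]
opening: 0.0684
```

Emit:
apply_moves(
  rows=[
    [0,0,0,0,0,0],
    [0,0,0,0,0,0],
    [0,0,0,0,0,0],
    [0,0,0,0,0,0],
    [0,0,0,0,0,0],
    [0,0,0,0,0,0],
  ],
  grip=0.8,
  squeeze=25,
)

```text
t: 6.2
tool_pos: [0.4671, 0.1356, 0.0269]
tool_rot: [-3.14, -0.001, 0.001]
contact_force: [0.5, 0.1, -0.8]
opening: 0.0373
```

```bash
python3 -c "
from h import *
go([.468,.1355,.15],0.0)
go([.576,.2565,.13],0.0)
"
```

```text
row [0.08, -0.02, -12.31, -0.02, 0.01, 0.01] dist 12.305364368723662 deg 0.13991041794617873
row [10.89, -12.1, -10.29, -0.02, 0.01, 0.01] dist 19.259925280994327 deg 0.13991041794617873
```

Emit:
apply_moves(
  rows=[
    [0,0,-4,0,0,0],
    [0,0,-8,0,0,0],
    [3,-3.5,-9,0,0,0],
    [6,-7,-9,0,0,0],
    [9,-10.5,-9,0,0,0],
    [10.9,-12.1,-8,0,0,0],
    [10.9,-12.1,-6,0,0,0],
    [10.9,-12.1,-6,0,0,0],
    [10.9,-12.1,-6,0,0,0],
    [10.9,-12.1,-6,0,0,0],
  ],
)

```text
t: 7.2
tool_pos: [0.5761, 0.2563, 0.0879]
tool_rot: [-3.139, -0.001, 0.0]
contact_force: [-0.1, 0.8, -0.6]
opening: 0.0376
```

```bash
python3 -c "
from h import *
shot('s','b1.png',350,210,130,120,5);shot('t','b2.png',160,140,130,130,4.5)
for p in ([.576,.2565,.02],[.576,.2565,.008]): print(proj('s',p),proj('t',p))
"
```

```text
[[417.01620741 323.12087493]] [[220.07092582 201.90643752]]
[[416.34826113 326.72249623]] [[221.06741557 202.68164937]]
```

View pics/b1.png

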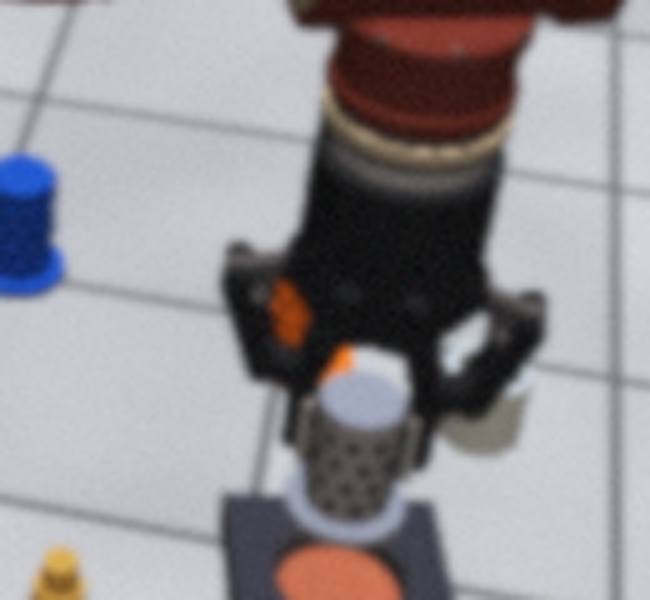

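View pics/b2.png

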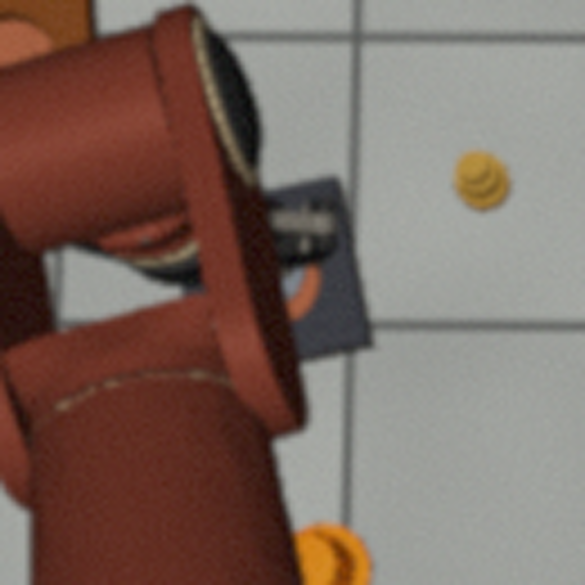

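```bash
cat > ov.py <<'E'
from h import *
def draw(c,im,x0,y0,w,h,k,curves,name):
    a=cv2.resize(im[y0:y0+h,x0:x0+w],None,fx=k,fy=k,interpolation=cv2.INTER_CUBIC)
    for P,col in curves:
        q=(proj(c,P)+.5-[x0,y0])*k-.5
        cv2.polylines(a,[np.round(q*8).astype(np.int32).reshape(-1,1,2)],True,col,1,cv2.LINE_AA,3)
    cv2.imwrite('pics/'+name,a)
th=np.linspace(0,2*np.pi,60)
def circ(x,y,z,r):return np.c_[x+r*np.cos(th),y+r*np.sin(th),0*th+z]
def sq(x,y,z,yaw,h=.05):
    p=np.array([[h,h],[h,-h],[-h,-h],[-h,h]]);c,s=np.cos(yaw),np.sin(yaw)
    return np.c_[p@np.array([[c,s],[-s,c]])+[x,y],[z]*4]
E
python3 - <<'E'
from ov import *
from station import ctrl
q=np.array([onz('t',C1(*p),.02)for p in [(80,77),(246,42),(283,210),(115,246)]]);d=q[0]-q[3];yaw=np.arctan2(d[1],d[0]);print("yaw",yaw)
X,Y=.5765,.258
s=ctrl.get_image('scene')['color']
G,W=(0,255,0),(255,255,0)
cs=[(sq(X,Y,.02,yaw),G),(circ(X,Y,.02,.0295),G),(circ(X,Y,.008,.0295),W)]
draw('s',s,350,210,130,130,4.6,cs+[(circ(.5761,.2563,.061,.027),W),(circ(.5761,.2563,.127,.019),W)],'o1.png')
draw('t',cv2.imread('pics/top0.png'),180,150,100,100,5.5,cs,'o2.png')
draw('s',cv2.imread('pics/scene0.png'),350,270,120,100,5.5,cs,'o3.png')
E
```

```text
yaw 0.231323474384122
```

View pics/o1.png

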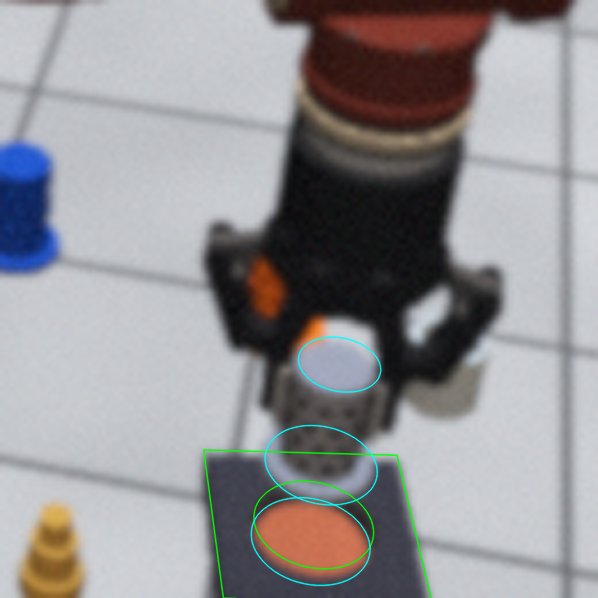

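View pics/o2.png

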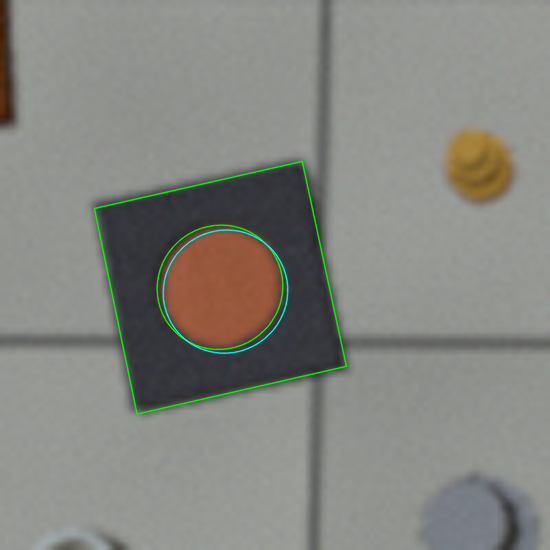

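View pics/o3.png

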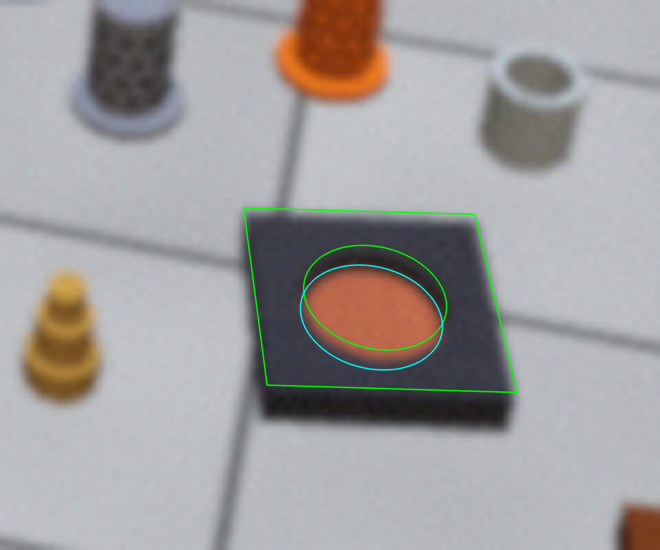

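The overlays put the seat near (0.577 to 0.580, 0.258). I'll lower to just above the block and compare there.

```bash
python3 -c "
from h import *
go([.5783,.258,.052],0.0)
"
```

```text
row [0.18, -0.15, 3.64, -0.03, -0.01, 0.01] dist 3.6441856367201417 deg 0.16089846799922977
```

Emit:
apply_moves(
  rows=[
    [0.2,-0.15,2,0,0,0],
    [0.2,-0.15,3.6,0,0,0],
    [0.2,-0.15,3.6,0,0,0],
    [0.2,-0.15,3.6,0,0,0],
  ],
)

```text
t: 7.75
tool_pos: [0.5779, 0.2577, 0.0518]
tool_rot: [-3.139, -0.001, 0.001]
contact_force: [-0.2, 0.0, -1.4]
opening: 0.0373
```

```bash
python3 - <<'E'
from ov import *
from station import ctrl
o=ctrl.get_obs();x,y,z=o['tool_pos'];print(x,y,z,o['contact_force'])
s=ctrl.get_image('scene')['color'];cv2.imwrite('pics/raw.png',s)
G,W=(0,255,0),(255,255,0)
draw('s',s,380,270,75,75,8,[],'p0.png')
draw('s',s,380,270,75,75,8,[(sq(.5783,.258,.02,.231),G),(circ(x,y,z-.027,.027),W),(circ(x,y,z+.039,.019),W)],'p1.png')
E
```

```text
0.577948221679178 0.2577341151623143 0.05177687024260917 [-0.21058355  0.03842092 -1.43732663]
```

View pics/p0.png

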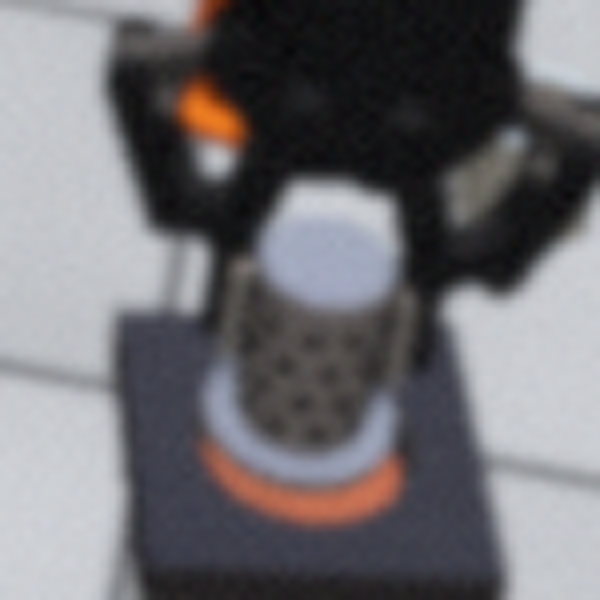

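View pics/p1.png

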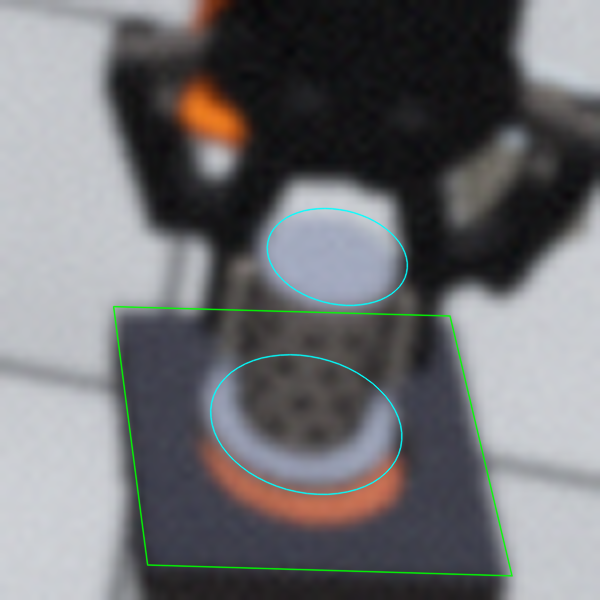

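```bash
python3 - <<'E'
from ov import *
x,y,z=.578,.2577,.0248
f=lambda P:(proj('s',P)+.5-[380,270])*8-.5
for nm,P in(('flange lo',circ(x,y,z,.027)),('flange hi',circ(x,y,z+.006,.027)),('rim',circ(x,y,.02,.0295)),('floor',circ(x,y,.008,.0295))):
    q=f(P);print(nm,q.min(0),q.max(0))
a=f([x,y,.02]);print('dx/mm',f([x+.001,y,.02])-a,'dy/mm',f([x,y+.001,.02])-a)
# visible floor = floor inside rim
rim=f(circ(x,y,.02,.0295)).astype(np.float32);fl=f(circ(x,y,.008,.0295)).astype(np.float32)
_,i=cv2.intersectConvexConvex(rim,fl);i=i.reshape(-1,2);print('vis floor',i.min(0),i.max(0))
im=cv2.imread('pics/raw.png').astype(float)
m=(im[...,2]>im[...,0]*1.6)&(im[...,2]>100)
m[:308]=0;v,u=np.nonzero(m);k=(u>380)&(u<455)&(v<345)
print('orange meas',((u[k].min()-380)*8,(u[k].max()+1-380)*8),(v[k].max()+1-270)*8)
E
```

```text
flange lo [210.14857236 354.29415479] [401.1855861  493.87380265]
flange hi [212.53842537 339.72515018] [404.26824032 479.16235599]
rim [199.49727418 359.68999881] [407.6327258  512.32711752]
floor [194.85483268 388.36234852] [401.50106963 541.28410814]
dx/mm [[-0.33547992  2.49563541]] dy/mm [[3.51462468 0.6898315 ]]Traceback (most recent call last):
  File "<stdin>", line 9, in <module>
AttributeError: 'NoneType' object has no attribute 'reshape'
```

The flange sits about 6 mm short in x and 3 mm short in y of the pocket rim: flange bottom edge at crop row 488, rim at 524. I'll servo on that difference.

Emit:
apply_moves(
  rows=[
    [0.5,-0.3,0,0,0,0],
    [0.5,-0.3,0,0,0,0],
    [0.5,-0.3,0,0,0,0],
  ],
)

```text
t: 8.1
tool_pos: [0.5842, 0.2612, 0.0534]
tool_rot: [-3.139, -0.001, -0.003]
contact_force: [-0.0, -0.4, -1.7]
opening: 0.0375
```

```bash
python3 - <<'E'
from ov import *
from station import ctrl
o=ctrl.get_obs();x,y,z=o['tool_pos'];print(x,y,z,o['contact_force'])
s=ctrl.get_image('scene')['color'];cv2.imwrite('pics/raw2.png',s)
draw('s',s,390,285,60,60,10,[],'p2.png')
f=lambda P:(proj('s',P)+.5-[390,285])*10-.5
for nm,P in(('flange lo',circ(x,y,z-.027,.027)),('flange hi',circ(x,y,z-.021,.027)),('top',circ(x,y,z+.039,.019)),('rim',circ(x,y,.02,.0295)),('floor',circ(x,y,.008,.0295))):
    q=f(P);print(nm,q.min(0),q.max(0))
E
```

```text
0.5842497310127858 0.2612123342513575 0.053394416345879464 [-0.03658692 -0.40717953 -1.70321319]
flange lo [175.83925404 309.83306571] [416.31304473 486.2088143 ]
flange hi [178.89160874 291.56363117] [420.24360022 467.76440024]
top [247.49437282 126.53250634] [423.73956928 248.98203676]
rim [161.60566748 321.34680423] [423.34511345 514.266061  ]
floor [155.68718527 357.23351665] [415.54272189 550.49771484]
```

View pics/p2.png

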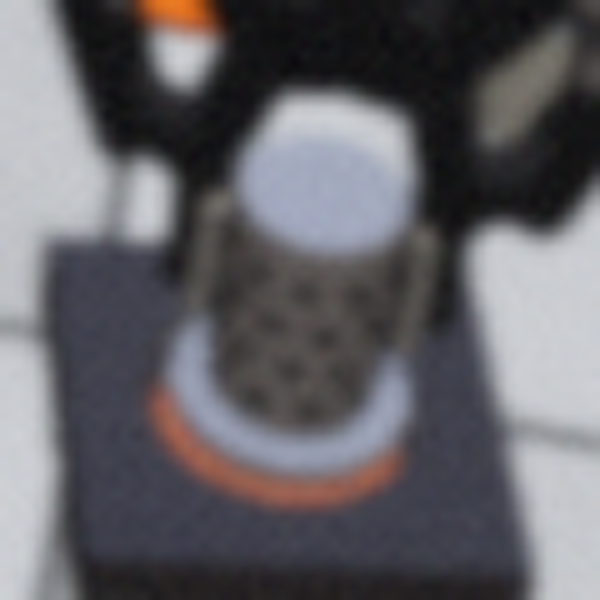

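```bash
python3 - <<'E'
from ov import *
s=cv2.imread('pics/scene0.png')
draw('s',s,345,250,60,60,10,[],'p3.png')
f=lambda P:(proj('s',P)+.5-[345,250])*10-.5
x,y=.464,.1355
for nm,P in(('flange lo',circ(x,y,0,.027)),('flange hi',circ(x,y,.006,.027)),('top',circ(x,y,.066,.019))):
    q=f(P);print(nm,q.min(0),q.max(0))
E
```

```text
flange lo [179.37432035 317.36242271] [389.13140176 459.11970761]
flange hi [180.68854627 300.18523813] [391.10258286 441.72191144]
top [226.38126582 142.41214651] [379.2138801  240.21788957]
```

View pics/p3.png

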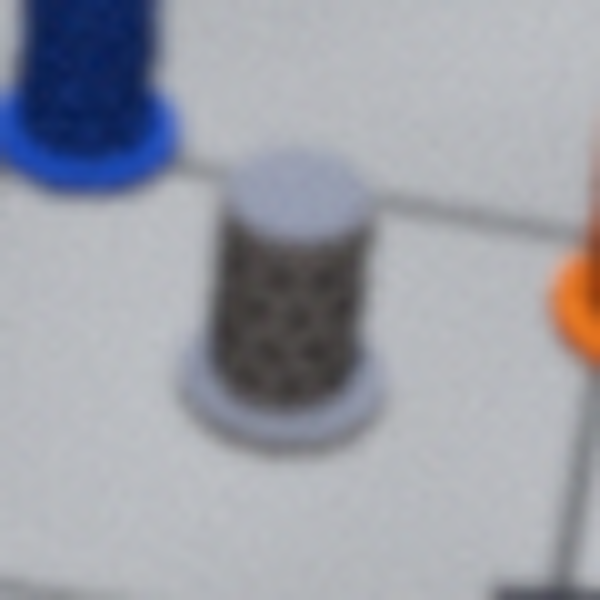

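```bash
python3 - <<'E'
from ov import *
import ov
s=cv2.imread('pics/scene0.png');t=cv2.imread('pics/top0.png')
G,W=(0,255,0),(255,255,0)
pj=h_proj=proj
def mk(b):
    return lambda c,P: pj(c,P)+b
X,Y=.5782,.2597
cs=[(sq(X,Y,.02,.231),G),(circ(X,Y,.02,.0295),G),(circ(X,Y,.008,.0295),W)]
ov.proj=mk(np.array([-.9,.7]));draw('s',s,380,295,75,75,8,cs,'q1.png')
# top: bias in px from (-.5,-2.5)mm
b=pj('t',[.5777,.2572,.02])-pj('t',[.5782,.2597,.02]);print(b)
ov.proj=mk(b[0]);draw('t',t,190,170,62,62,9,cs,'q2.png')
E
```

```text
[[0.96298126 0.195625  ]]
```

View pics/q1.png

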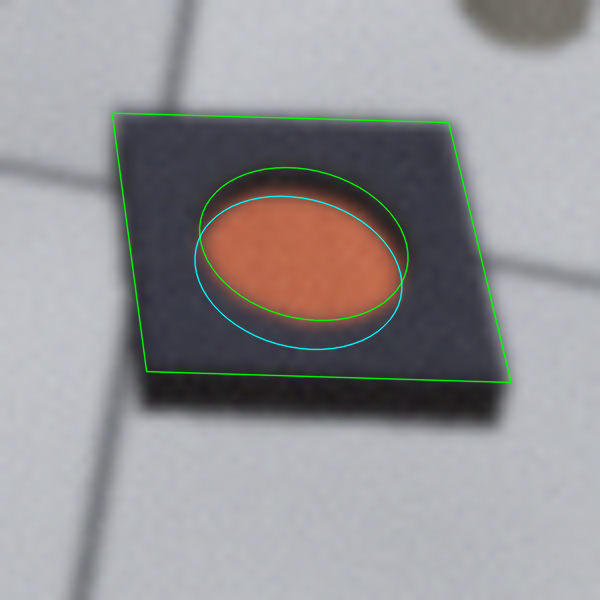

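View pics/q2.png

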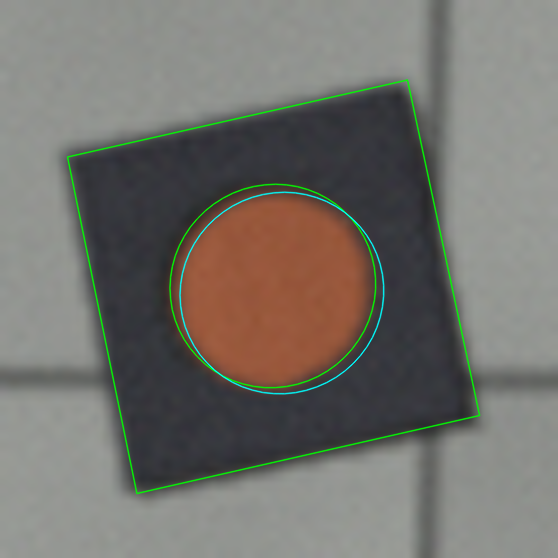

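Both bias-corrected overlays fit well: scene floor ellipse at crop (300,255), top-view square and pocket aligned. The seat is at (0.578, 0.2597). My "tilt" reading was wrong, because the flange's side face is just darker. Moving back and checking before lowering.

Emit:
apply_moves(
  rows=[
    [-0.6,0.15,0.1,0,0,0],
    [-0.6,0.15,0.1,0,0,0],
    [-0.6,0.15,0.1,0,0,0],
  ],
)

```text
t: 8.45
tool_pos: [0.5776, 0.2595, 0.052]
tool_rot: [-3.139, -0.001, -0.002]
contact_force: [0.5, -0.9, -2.1]
opening: 0.0374
```

```bash
python3 - <<'E'
from ov import *
import ov
from station import ctrl
o=ctrl.get_obs();x,y,z=o['tool_pos'];print(x,y,z,o['contact_force'])
s=ctrl.get_image('scene')['color']
G,W=(0,255,0),(255,255,0)
pj=proj;ov.proj=lambda c,P:pj(c,P)+np.array([-.9,.7])
X,Y=.5782,.2597
draw('s',s,385,280,65,65,9,[(sq(X,Y,.02,.231),G),(circ(X,Y,.02,.0295),G),(circ(x,y,z-.027,.027),W),(circ(x,y,z+.039,.019),W),(circ(x,y,z-.021,.027),W)],'q3.png')
go([.5782,.2597,.04],0.)
E
```

```text
0.5775815401965999 0.25953609809384 0.051992200397464834 [ 0.45694333 -0.93773073 -2.08228849]
row [0.04, -0.01, 1.21, -0.03, -0.02, 0.01] dist 1.2083303000957182 deg 0.19115504433474262
```

View pics/q3.png

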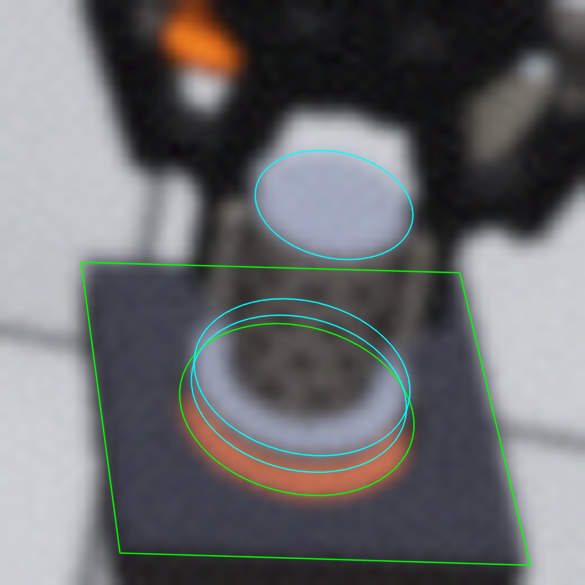

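Emit:
apply_moves(
  rows=[
    [0.06,-0.02,0.3,0,0,0],
    [0.06,-0.02,0.6,0,0,0],
    [0.06,-0.02,0.9,0,0,0],
    [0.06,-0.02,1.1,0,0,0],
    [0.06,-0.02,1.1,0,0,0],
  ],
)

```text
t: 9.0
tool_pos: [0.578, 0.2597, 0.0404]
tool_rot: [-3.139, -0.001, -0.001]
contact_force: [0.3, -0.6, -1.7]
opening: 0.0377
```

```bash
python3 - <<'E'
from ov import *
import ov
from station import ctrl
o=ctrl.get_obs();x,y,z=o['tool_pos'];print(x,y,z,o['contact_force'],o['wrist_torque'])
s=ctrl.get_image('scene')['color']
draw('s',s,385,280,65,65,9,[],'q4.png')
E
```

```text
0.5780119964606486 0.2596912404451422 0.040410509594194406 [ 0.31806127 -0.60831455 -1.69463837] [ 0.01164496 -0.02574335  0.00640046]
```

View pics/q4.png

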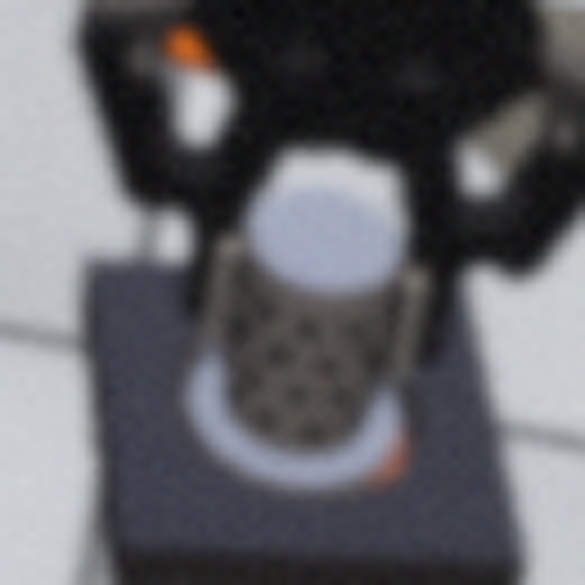

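No contact at TCP z 0.040, with the flange already below the rim. Continuing down.

Emit:
apply_moves(
  rows=[
    [0.0,-0.05,0.2,0,0,0],
    [0.0,-0.05,0.4,0,0,0],
    [0.0,-0.05,0.5,0,0,0],
    [0.0,-0.05,0.55,0,0,0],
  ],
)

```text
t: 9.45
tool_pos: [0.5781, 0.2602, 0.035]
tool_rot: [-3.139, -0.001, -0.001]
contact_force: [0.3, -0.8, 0.8]
opening: 0.0373
```

Emit:
apply_moves(
  rows=[
    [0,0,0,0,0,0],
    [0,0,0,0,0,0],
    [0,0,0,0,0,0],
    [0,0,0,0,0,0],
  ],
  grip=0.2,
)

```text
t: 9.85
tool_pos: [0.5783, 0.2603, 0.0353]
tool_rot: [-3.139, -0.001, -0.002]
contact_force: [-0.4, 0.1, -0.1]
opening: 0.0681
```

Emit:
apply_moves(
  rows=[
    [0,0,-2,0,0,0],
    [0,0,-6,0,0,0],
    [0,0,-11,0,0,0],
    [0,0,-16,0,0,0],
    [-5,3,-21,0,0,0],
    [-10,6,-25,0,0,0],
    [-12,10,-28,0,0,0],
    [-14,14,-30,0,0,0],
    [-16,20,-30,0,0,0],
    [-16,20,-30,0,0,0],
    [-16,20,-30,0,0,0],
  ],
)

```text
t: 10.95
tool_pos: [0.4173, 0.0563, 0.3372]
tool_rot: [-3.14, 0.007, -0.01]
contact_force: [0.4, 1.5, 0.3]
opening: 0.0682
```

```bash
python3 - <<'E'
from ov import *
from station import ctrl
o=ctrl.get_obs();print(o['t'],o['tool_pos'],o['q'])
draw('s',ctrl.get_image('scene')['color'],340,230,130,120,5,[],'r1.png')
t=ctrl.get_image('top')['color']
draw('t',t,180,160,120,120,5,[],'r2.png')
E
```

```text
10.95 [0.41727406 0.05626369 0.33724723] [-4.41264384e-02 -5.00880812e-01  1.90838951e+00  1.50603398e-03
  1.72765064e+00  1.53164944e+00]
```

View pics/r1.png

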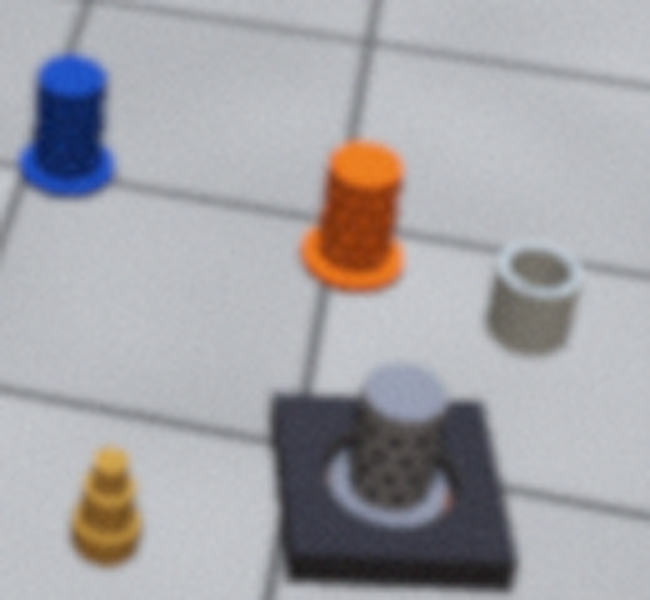

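View pics/r2.png

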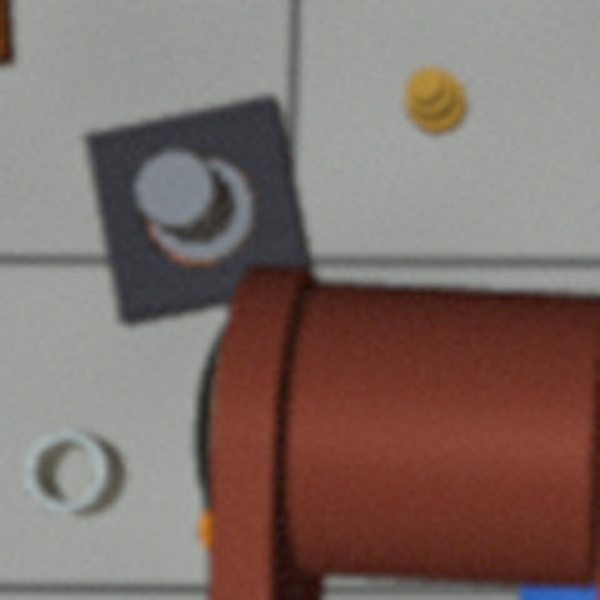

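The strainer is seated flat and concentric in the pocket (scene crop flange at (390,488), top view ring even), and the neighbours haven't moved. Next is the catch. I'll push with shut fingers, tool yaw 1.405, which also suits the lever grasp.

```bash
cat >> h.py <<'E'
SP=np.array([.580,-.150,-.166])
def W(P): return R.from_rotvec([0,0,SP[2]]).apply(P)+[SP[0],SP[1],0]
def tcp(th,rho=.05,hw=.011,x=-.095):
    H=np.array([-.065,.1]);d=np.array([-np.sin(th),np.cos(th)]);n=np.array([np.cos(th),np.sin(th)])
    c=H+rho*d+.004*n+[hw,0];return W([x,c[0],c[1]])
E
python3 - <<'E'
from h import *
print(W([-.095,-.02,.28]),W([-.095,-.02,.145]))
go(W([-.095,-.02,.28]),1.405)
E
```

```text
[ 0.48300113 -0.1540274   0.28      ] [ 0.48300113 -0.1540274   0.145     ]
row [6.52, 21.26, 5.51, 0.0, -0.06, -16.12] dist 22.913640030812797 deg 80.6206320860257
```

Emit:
apply_moves(
  rows=[
    [6.5,21.3,5.5,0,0,-16.1],
    [6.5,21.3,5.5,0,0,-16.1],
    [6.5,21.3,5.5,0,0,-16.1],
    [6.5,21.3,5.5,0,0,-16.1],
    [6.5,21.3,5.5,0,0,-16.1],
    [6.5,21.3,5.5,0,0,-16.1],
    [6.5,21.3,5.5,0,0,-16.1],
    [6.5,21.3,5.5,0,0,-16.1],
    [6.5,21.3,5.5,0,0,-16.1],
    [6.5,21.3,5.5,0,0,-16.1],
    [6.5,21.3,5.5,0,0,-16.1],
    [6.5,21.3,5.5,0,0,-16.1],
  ],
  grip=1,
)

```text
t: 12.25
tool_pos: [0.4832, -0.1535, 0.2792]
tool_rot: [-2.4, -2.025, -0.007]
contact_force: [0.5, -0.2, 0.9]
opening: -0.0001
```

```bash
python3 - <<'E'
from h import *
go(W([-.095,-.02,.145]),1.405)
E
```

```text
row [-0.11, -0.04, 13.42, 0.02, -0.05, -0.04] dist 13.420819181326058 deg 0.3222646005886634
```

Emit:
apply_moves(
  rows=[
    [0,0,4,0,0,0],
    [0,0,8,0,0,0],
    [0,0,11,0,0,0],
    [0,0,13.2,0,0,0],
    [0,0,13.2,0,0,0],
    [0,0,13.2,0,0,0],
  ],
)

```text
t: 12.85
tool_pos: [0.4838, -0.1527, 0.1473]
tool_rot: [-2.4, -2.024, -0.007]
contact_force: [0.1, 0.0, 0.9]
opening: 0.0002
```

```bash
python3 - <<'E'
from ov import *
from station import ctrl
o=ctrl.get_obs();print(o['t'],o['tool_pos'],o['contact_force'])
Rt=R.from_rotvec(o['tool_rot']);p=o['tool_pos']
for th in(0,.2,.4,.6,.8,1.0,1.2,1.4,1.55,1.65):
    print(th,np.round(Rt.inv().apply(tcp(th)-p)*100,2))
draw('s',ctrl.get_image('scene')['color'],195,190,110,140,4.2,[(np.array([W([-.095,-.065,.1]),W([-.095,-.065,.1775])]),(0,255,0)),(np.array([W([.0532,-.05,.222]),W([.0532,.05,.222])]),(0,255,0))],'u1.png')
E
```

```text
12.85 [ 0.48375552 -0.15270887  0.14733324] [0.12586915 0.04618446 0.90045291]
0 [-3.14 -0.04 -0.28]
0.2 [-4.14 -0.04 -0.27]
0.4 [-5.12 -0.03 -0.05]
0.6 [-6.04 -0.03  0.35]
0.8 [-6.85 -0.03  0.93]
1.0 [-7.54 -0.03  1.66]
1.2 [-8.07 -0.03  2.51]
1.4 [-8.42 -0.03  3.45]
1.55 [-8.55 -0.03  4.19]
1.65 [-8.58 -0.03  4.69]
```

View pics/u1.png

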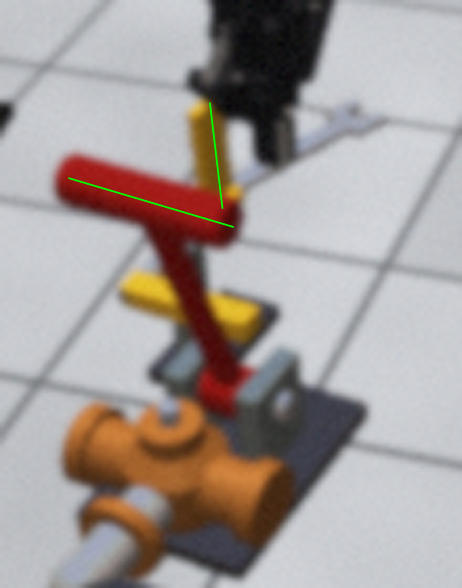

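The tab (crop 205,150) is just left (-y) of the fingertips (crop 275,160), and the overlay agrees within the known camera bias. Pushing along the arc.

Emit:
apply_moves(
  rows=[
    [-2,0,-0.2,0,0,0],
    [-3.1,0,-0.2,0,0,0],
    [-4.1,0,-0.2,0,0,0],
    [-5.1,0,0,0,0,0],
    [-6,0,0.4,0,0,0],
    [-6.8,0,0.9,0,0,0],
    [-7.5,0,1.7,0,0,0],
    [-7.8,0,2.1,0,0,0],
  ],
)

```text
t: 13.7
tool_pos: [0.4708, -0.2306, 0.126]
tool_rot: [-2.401, -2.024, -0.007]
contact_force: [0.7, -1.2, 2.4]
opening: -0.0
```

```bash
python3 - <<'E'
from ov import *
from station import ctrl
o=ctrl.get_obs();print(o['t'],o['tool_pos'],o['contact_force'])
Rt=R.from_rotvec(o['tool_rot']);p=o['tool_pos']
for th in(1.2,1.4,1.55,1.65,1.75):
    print(th,np.round(Rt.inv().apply(tcp(th)-p)*100,2))
draw('s',ctrl.get_image('scene')['color'],175,190,130,140,4.2,[],'u2.png')
E
```

```text
13.7 [ 0.47076202 -0.23055564  0.12599404] [ 0.74451973 -1.22592353  2.4201387 ]
1.2 [-0.17 -0.06  0.41]
1.4 [-0.51 -0.06  1.35]
1.55 [-0.65 -0.06  2.09]
1.65 [-0.68 -0.06  2.59]
1.75 [-0.65 -0.06  3.09]
```

View pics/u2.png

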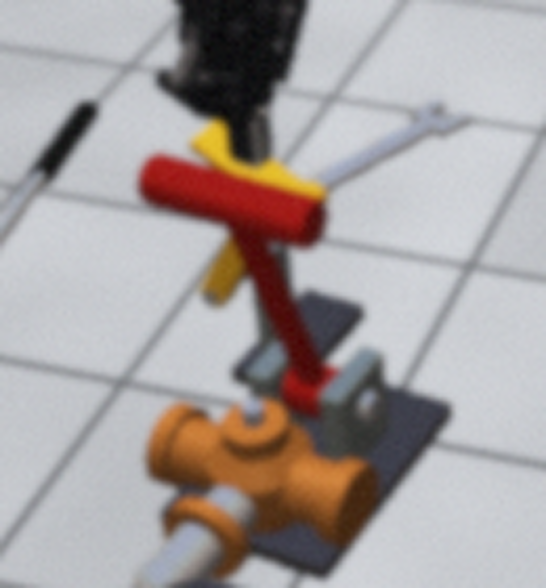

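The tab is tipping to -y (crop 215,140) and the tongue is rising. Continuing.

Emit:
apply_moves(
  rows=[
    [-0.2,0,0.4,0,0,0],
    [-0.4,0,0.9,0,0,0],
    [-0.5,0,1.4,0,0,0],
    [-0.6,0,1.9,0,0,0],
    [-0.7,0,2.3,0,0,0],
    [-0.7,0,2.7,0,0,0],
    [-0.7,0,2.7,0,0,0],
  ],
)

```text
t: 14.45
tool_pos: [0.4694, -0.237, 0.0997]
tool_rot: [-2.4, -2.023, -0.006]
contact_force: [-3.2, 2.7, 10.0]
opening: 0.0001
```

```bash
python3 - <<'E'
from ov import *
from station import ctrl
o=ctrl.get_obs();print(o['t'],o['tool_pos'],o['contact_force'])
draw('s',ctrl.get_image('scene')['color'],175,190,130,140,4.2,[],'u3.png')
E
```

```text
14.45 [ 0.46941233 -0.23697034  0.09966375] [-3.16324316  2.67413806 10.03661782]
```

View pics/u3.png

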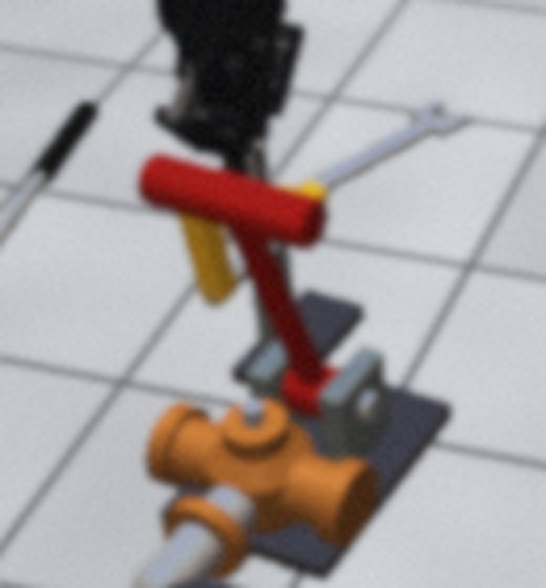

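Emit:
apply_moves(
  rows=[
    [0,0,-3,0,0,0],
    [0,0,-8,0,0,0],
    [0,0,-13,0,0,0],
    [0,0,-18,0,0,0],
    [0,0,-22,0,0,0],
    [0,0,-22,0,0,0],
    [0,0,-22,0,0,0],
  ],
)

```text
t: 15.2
tool_pos: [0.4694, -0.238, 0.3203]
tool_rot: [-2.401, -2.025, -0.007]
contact_force: [-0.0, -0.8, 0.3]
opening: 0.0002
```

```bash
python3 - <<'E'
from ov import *
from station import ctrl
print(ctrl.get_obs()['q'])
P=W([.0532,0,.222]);print(P)
go(P+[0,0,.085],1.405)
draw('t',ctrl.get_image('top')['color'],340,130,100,130,4.5,[],'u4.png')
draw('s',ctrl.get_image('scene')['color'],175,190,130,140,4.2,[],'u5.png')
E
```

```text
[-0.61333312 -0.22256263  1.72549499  0.00470271  1.63875999 -0.44344494]
[ 0.63246869 -0.1587907   0.222     ]
row [10.56, 14.74, 1.4, 0.02, -0.05, -0.04] dist 18.181815857451724 deg 0.3449993582497099
```

View pics/u4.png

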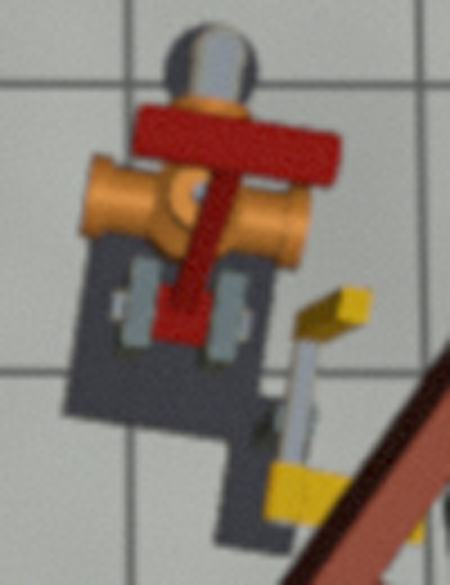

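View pics/u5.png

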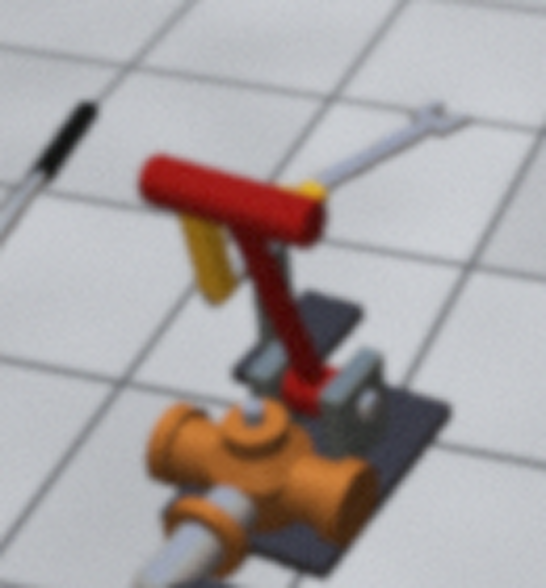

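The tab lies flat over to -y (top crop 340,495) and the tongue stands up clear of the stem, and it stays there. Next is the lever.

Emit:
apply_moves(
  rows=[
    [4,4,0,0,0,0],
    [7,8,0.5,0,0,0],
    [10.5,12,1,0,0,0],
    [10.6,14.7,1.4,0,0,0],
    [10.6,14.7,1.4,0,0,0],
    [10.6,14.7,1.4,0,0,0],
    [10.6,14.7,1.4,0,0,0],
  ],
  grip=0.1,
)

```text
t: 16.0
tool_pos: [0.6302, -0.1579, 0.3024]
tool_rot: [-2.396, -2.019, -0.003]
contact_force: [-1.4, -0.3, 0.3]
opening: 0.0767
```

```bash
python3 - <<'E'
from ov import *
from station import ctrl
print(ctrl.get_obs()['opening'])
go(W([.0532,0,.200]),1.405)
draw('s',ctrl.get_image('scene')['color'],175,150,130,140,4.2,[],'v1.png')
E
```

```text
0.07665439729605791
row [-0.12, 0.29, 10.24, -0.06, -0.08, -0.05] dist 10.246770485823559 deg 0.5423022754583705
```

View pics/v1.png

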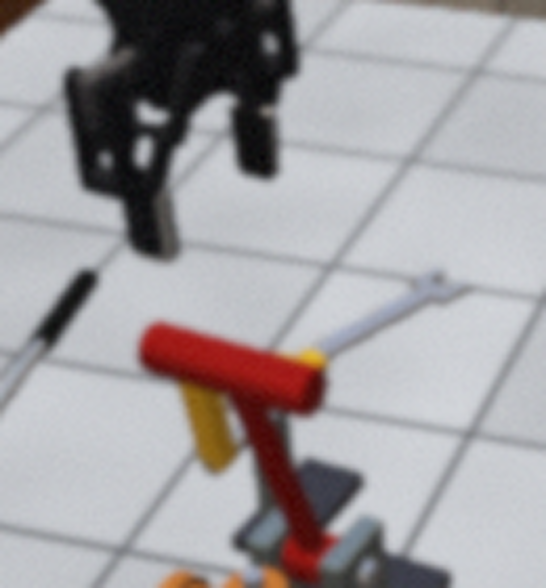

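Emit:
apply_moves(
  rows=[
    [-0.1,0.3,4,0,0,0],
    [-0.1,0.3,8,0,0,0],
    [-0.1,0.3,10,0,0,0],
    [-0.1,0.3,10.2,0,0,0],
    [-0.1,0.3,10.2,0,0,0],
  ],
)

```text
t: 16.55
tool_pos: [0.6323, -0.1593, 0.202]
tool_rot: [-2.399, -2.019, -0.005]
contact_force: [-0.6, 1.0, 0.5]
opening: 0.077
```

Emit:
apply_moves(
  rows=[
    [0,0,0,0,0,0],
    [0,0,0,0,0,0],
    [0,0,0,0,0,0],
    [0,0,0,0,0,0],
    [0,0,0,0,0,0],
    [0,0,0,0,0,0],
    [0,0,0,0,0,0],
  ],
  grip=0.9,
  squeeze=40,
)

```text
t: 17.25
tool_pos: [0.6317, -0.1594, 0.204]
tool_rot: [-2.398, -2.019, -0.002]
contact_force: [-6.0, 1.3, 6.1]
opening: 0.0269
```

```bash
python3 - <<'E'
from ov import *
from station import ctrl
o=ctrl.get_obs();print(o['tool_pos'],W([.0532,0,.2]),o['contact_force'],o['wrist_torque'])
draw('s',ctrl.get_image('scene')['color'],175,170,130,140,4.2,[],'v2.png')
E
```

```text
[ 0.63166842 -0.15938862  0.20399616] [ 0.63246869 -0.1587907   0.2       ] [-6.03405046  1.30054332  6.07810868] [0.10775723 1.01970688 0.14892666]
```

View pics/v2.png

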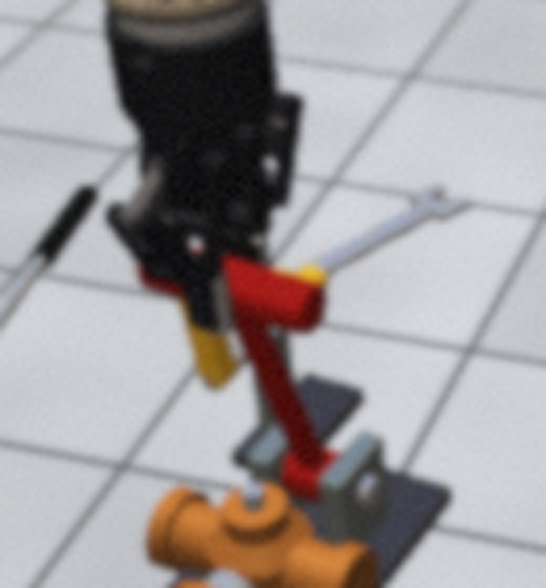

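The bar is held, opening 27 mm. Computing the arc.

```bash
python3 - <<'E'
from ov import *
from station import ctrl
o=ctrl.get_obs();Rt=R.from_rotvec(o['tool_rot'])
b=lambda f:W([.18*np.sin(.3-f),0,.05+.18*np.cos(.3-f)])
for f in(.1,.2,.3,.4,.5,.6,.65,.7,.75):print(f,np.round(Rt.inv().apply(b(f)-b(0))*100,2))
print(b(.65)-[0,0,.019])
E
```

```text
0.1 [-0.01 -1.75 -0.44]
0.2 [-0.01 -3.53 -0.7 ]
0.3 [-0.02 -5.32 -0.78]
0.4 [-0.03 -7.12 -0.68]
0.5 [-0.04 -8.9  -0.41]
0.6 [ -0.05 -10.64   0.05]
0.65 [ -0.06 -11.49   0.34]
0.7 [ -0.06 -12.33   0.67]
0.75 [ -0.07 -13.14   1.05]
[ 0.51912684 -0.1398012   0.20008709]
```

Emit:
apply_moves(
  rows=[
    [0,-0.9,-0.25,0,0,0],
    [0,-1.8,-0.4,0,0,0],
    [0,-2.7,-0.6,0,0,0],
    [0,-3.5,-0.7,0,0,0],
    [0,-4.4,-0.75,0,0,0],
    [0,-5.3,-0.8,0,0,0],
    [0,-6.2,-0.75,0,0,0],
    [0,-7.1,-0.7,0,0,0],
    [0,-8,-0.55,0,0,0],
    [0,-8.9,-0.4,0,0,0],
  ],
)

```text
t: 18.3
tool_pos: [0.5479, -0.1462, 0.2141]
tool_rot: [2.397, 2.019, 0.014]
contact_force: [6.7, -5.0, 6.4]
opening: 0.0263
```

```bash
python3 - <<'E'
from ov import *
from station import ctrl
o=ctrl.get_obs();Rt=R.from_rotvec(o['tool_rot']);print(o['tool_pos'],o['contact_force'],o['wrist_torque'])
b=lambda f:W([.18*np.sin(.3-f),0,.05+.18*np.cos(.3-f)])
for f in(.5,.55,.6,.65,.7,.75):print(f,np.round(Rt.inv().apply(b(f)-[0,0,.018]-o['tool_pos'])*100,2))
draw('s',ctrl.get_image('scene')['color'],175,170,130,140,4.2,[],'v3.png')
E
```

```text
[ 0.5478961  -0.14616827  0.21408176] [ 6.65375989 -5.02498623  6.40022775] [-0.79738139 -1.64874268  0.23989785]
0.5 [ 0.15 -0.35  0.56]
0.55 [ 0.15 -1.23  0.75]
0.6 [ 0.14 -2.1   0.99]
0.65 [ 0.14 -2.96  1.27]
0.7 [ 0.13 -3.8   1.59]
0.75 [ 0.13 -4.62  1.95]
```

View pics/v3.png

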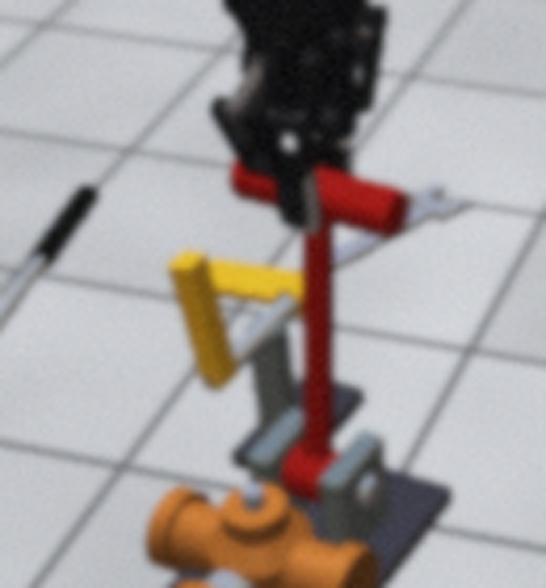

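Emit:
apply_moves(
  rows=[
    [0.05,-0.6,0.3,0,0,0],
    [0.1,-1.2,0.6,0,0,0],
    [0.1,-1.7,0.8,0,0,0],
    [0.1,-2.1,1,0,0,0],
    [0.1,-2.6,1.1,0,0,0],
    [0.1,-3,1.25,0,0,0],
    [0.1,-3,1.25,0,0,0],
  ],
)

```text
t: 19.05
tool_pos: [0.5202, -0.1417, 0.2061]
tool_rot: [2.389, 2.013, 0.019]
contact_force: [4.6, -3.8, 8.7]
opening: 0.0268
```

```bash
python3 - <<'E'
from ov import *
from station import ctrl
o=ctrl.get_obs();Rt=R.from_rotvec(o['tool_rot']);print(o['tool_pos'],o['contact_force'],o['wrist_torque'])
b=lambda f:W([.18*np.sin(.3-f),0,.05+.18*np.cos(.3-f)])
for f in(.6,.65,.7,.75):print(f,np.round(Rt.inv().apply(b(f)-[0,0,.018]-o['tool_pos'])*100,2))
E
```

```text
[ 0.52023376 -0.14173224  0.20613536] [ 4.58262823 -3.76261877  8.73173755] [-0.58500974 -1.09977317  0.21761087]
0.6 [0.18 0.71 0.23]
0.65 [ 0.17 -0.15  0.5 ]
0.7 [ 0.17 -1.    0.81]
0.75 [ 0.17 -1.82  1.17]
```

Emit:
apply_moves(
  rows=[
    [0,-0.3,0.1,0,0,0],
    [0,-0.5,0.2,0,0,0],
    [0,-0.7,0.25,0,0,0],
    [0,-0.7,0.25,0,0,0],
  ],
)

```text
t: 19.45
tool_pos: [0.5175, -0.1413, 0.2052]
tool_rot: [2.38, 2.006, 0.032]
contact_force: [15.6, -3.4, -5.9]
opening: 0.0264
```

Emit:
apply_moves(
  rows=[
    [0,-0.3,0.1,0,0,0],
    [0,-0.5,0.2,0,0,0],
    [0,-0.5,0.2,0,0,0],
  ],
)

```text
t: 19.75
tool_pos: [0.5172, -0.1413, 0.2051]
tool_rot: [2.37, 1.998, 0.047]
contact_force: [19.3, -3.6, -6.7]
opening: 0.0269
```

```bash
python3 - <<'E'
from ov import *
from station import ctrl
im=ctrl.get_image('scene')['color'];draw('s',im,175,160,130,140,4.2,[],'w1.png');cv2.imwrite('pics/w2.png',im)
draw('t',ctrl.get_image('top')['color'],0,0,640,480,1,[],'w3.png')
o=ctrl.get_obs();print(o['t'],o['tool_pos'],o['contact_force'],o['opening'])
E
```

```text
19.85 [ 0.51725626 -0.14133036  0.20509772] [19.44638703 -3.22936851 -5.88037841] 0.0262799817284098
```

View pics/w1.png

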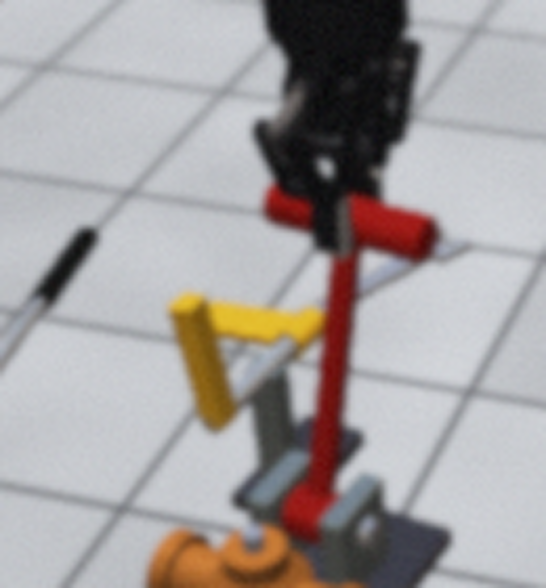

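View pics/w2.png

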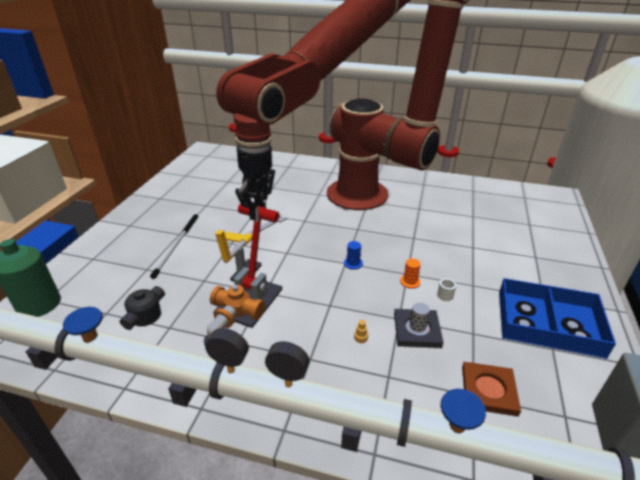

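View pics/w3.png

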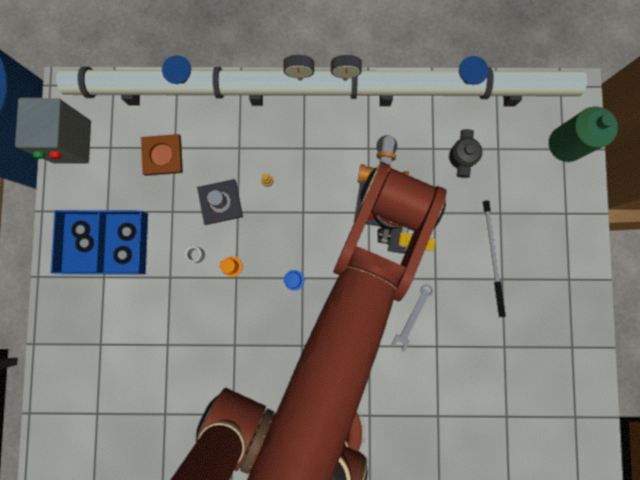

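The strainer is seated (scene 420,322), the catch is over (scene 222,245) and the lever is at its stop (grip at scene 258,213). Bystanders sit at the same pixels as at the start. Handing in.

```bash
python3 -c "
from station import ctrl
print(ctrl.finish_job());o=ctrl.get_obs();print(o['t'],o['tool_pos'],o['contact_force'])"
```

```text
the job is handed in; nothing more can be done
None
the job is handed in; nothing more can be done
```

The job is done and handed in at about 19.9 s of the 67 s allowed; no verdict is reported.

- **Strainer:** The stainless strainer is flange down in the dark steel seat and let go. When I lowered it, the tool stopped at the height expected for the pocket floor, and both cameras then showed it flat and concentric.
- **Catch:** I flipped it before touching the lever, pushing until about 10 N of resistance, which I took as its end stop. It stayed over after I backed away, with the tongue clear of the lever's stem.
- **Lever:** I gripped it (40 N squeeze) and pulled until it stopped moving. The tool force rose to about 19 N, against the spring's 7 N, and the bar is about where the 0.65 rad stop should be. The arm was still holding it there at hand-in.
- **Bystanders:** The last pictures show them at the same places as at the start.

**Checks that disagreed:** The two cameras differed by 2 to 5 mm on the seat's position. I also briefly misread the strainer as tilted in the grip and moved 6 mm the wrong way while hovering over the pocket. I corrected both before lowering it.

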